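# Hold a cleaned glass tube to the light panel

### The job

Swing the bench magnifier aside off the tube rack, until its lens is at least 20 cm from the middle of the rack, then draw the blue-capped glass tube up out of the rack. Carry it over the middle of the white viewing panel, tip it so that it leans about 60 degrees from upright with the cap as the higher end, and finish still holding it there, steady, with its middle about 18 cm above the bench. Leave the other two tubes, the beaker and the brown bottle where they stand, and the magnifier aside.

Things in the scene. Friction and masses are not known exactly. Their poses are not given: they have to be found in the camera images.
- blue_mid (a point): Centre of the blue-capped glass tube to be taken (loose, about 60 g, upright in any one of the three holes). The tube is 140 mm long: clear glass, 26 mm diameter, with a paper band, for the lower 110 mm; a blue ribbed screw cap, 30 mm diameter, for the upper 30 mm. This point is on its axis 70 mm above its foot; the cap's middle is 55 mm further towards the cap. z axis: along the tube, towards the cap.
- yellow_mid (a point): Centre of a like tube with a yellow cap, in another hole of the rack; to be left alone. Same sizes and axes.
- red_mid (a point): Centre of a like tube with a red cap, in another hole of the rack; to be left alone. Same sizes and axes.
- rack_mid (a point): Middle of the top face of the white tube rack, a fixed block 70 (x) x 250 (y) x 60 mm high, standing on the bench at some yaw. Three holes, 30 mm diameter and 48 mm deep, in a row along its y axis at -80, 0 and +80 mm; a tube's foot stands 12 mm above the bench and its cap's top at 152 mm, its top 92 mm sticks out. z axis up.
- lens (a point): Centre of the magnifier's round lens, a horizontal disc in a white ring of 120 mm outer diameter and 18 mm thickness, 241 mm above the bench (underside 232, top 250 mm), at the end of the swinging arm, 283 mm from the hinge. At the start it hangs over the rack.
- handle (a point): Middle of the orange upright peg by which the magnifier's arm is swung: 16 mm diameter, from the arm's top (248 mm above the bench) up to 299 mm; this point is at 277 mm. The arm below is a bar 18 mm wide; the lens ring begins 23 mm farther out. Can be pinched from above. x axis: level, along the arm towards the upright hinge axis, which lies 200 mm along it.
- mag_arm (a joint): Swing of the magnifier's arm, rad: starts at 0 to 0.25, grows counter-clockwise seen from above (lens moves off the rack to the right and towards the robot), stops at 0 and 1.3; at 1.0 the lens is well clear. Stays where left; friction about 0.15 N m. Hinge on a fixed post of 22 mm diameter, 270 mm tall, round foot of 130 mm, behind the rack to the right as the robot sees it.
- panel_mid (a point): Middle of the top of the viewing panel, a flat fixed plate 200 (x) x 150 (y) x 15 mm with a bright white face, lying on the bench left of the rack at some yaw. z axis up.
- beaker: Glass beaker, 70 mm mouth diameter, 90 mm high, standing loose on the bench; to be left alone. Origin at the centre of its underside.
- bottle: Closed brown glass bottle, 64 mm diameter, 130 mm high, standing loose on the bench; to be left alone. Origin at the centre of its underside.
Things that resemble listed ones, but are neither listed nor needed, are in the scene too. What is shaped like the part that bears blue_mid but green or purple is not meant. Leave any orange or purple look-alike of the part that bears yellow_mid alone.

How it is judged:
On the way, in this order (a step that is already met when the one before it is completed fails the run):
1. the magnifier is swung aside, its lens at least about 20 cm from the middle of the rack, with the blue tube still in the rack (horizontal distance between lens and rack_mid above 0.19 m and height (world z) of blue_mid below 0.1 m), for 0.2 s.
2. the blue tube is drawn right out of the rack, held by the gripper (height (world z) of blue_mid above 0.14 m and contact force between blue and the fingers above 0.5 N and contact force between blue and rack below 0.1 N), for 0.2 s.
At the end, for the whole second after the job is handed in: Blue tube held still by the gripper alone, its middle within 50 mm (level) of the panel's middle and 140 to 230 mm above the bench, leaning 45 to 75 degrees, cap higher; lens over 190 mm from the rack's middle; other tubes, beaker and bottle standing within 20 mm of their starts (all of step 2 and horizontal distance between blue_mid and panel_mid below 0.05 m and height (world z) of blue_mid below 0.23 m and angle between blue_mid's own z axis and vertical between 0.785 and 1.31 rad and contact force between blue and panel below 0.1 N and contact force between blue and magnifier below 0.1 N and contact force between blue and bottle below 0.1 N and contact force between blue and beaker below 0.1 N and contact force between blue and yellow below 0.1 N and contact force between blue and red below 0.1 N and linear speed of blue below 0.03 m/s and angular speed of blue below 0.3 rad/s and horizontal distance between lens and rack_mid above 0.19 m and distance of each of yellow_mid, red_mid, beaker, bottle from where it was at the start of the episode below 0.02 m and angle between each of yellow_mid, red_mid, beaker, bottle's own z axis and vertical below 0.3 rad); the arm keeps its last pose, push and grip.
It fails at once if another tube is lifted or knocked (distance of any of yellow_mid, red_mid from where it was at the start of the episode above 0.02 m).
It fails at once if the beaker or the bottle is shifted or knocked over (distance of any of beaker, bottle from where it was at the start of the episode above 0.02 m or angle between any of beaker, bottle's own z axis and vertical above 0.3 rad).
It also fails if it takes over 54 s, if anything falls off the work surface, if the arm or the gripper's body presses on something with over 40 N, if the wrist force passes 120 N, or if a joint passes its speed limit or range.

### The arm

A 7-joint arm with a two-finger parallel gripper is mounted at the origin on the work surface. World frame = base frame: x ahead of the robot, y to its left, z up, the work surface at z = 0. Lengths are in m, angles in rad, forces in N, time in s.
With the tool pointing down it reaches from about 0.425 to 1.025 m from the base axis. Payload 9.4 kg.
Tool frame: the origin (TCP) lies at the very end of the fingers, on their centre line; the grasp point (between the pads) lies bot.tcp_to_grasp behind it (bot.tcp_to_grasp is the distance from the TCP to the grasp point, in m); z points along the fingers, y is the line along which they close (so a half turn about z gives the same grasp; the last joint's range is limited). The gripper opens to 93 mm and grips with 3 to 60 N. Pads are 15 mm wide; open, the fingers measure 128 mm over their backs; the gripper's body (75 mm by 188 mm) begins 65 mm behind the grasp point.
Start: joints at [1.271, 0.599, -0.003, 1.599, 0.002, 0.943, -0.08], TCP at [0.16, -0.707, 0.219] pointing down, gripper open.
Joint ranges: [-2.57, 2.57], [-0.35, 1.97], [-1.29, 1.29], [0.11, 2.56], [-1.05, 4.19], [0.11, 1.86], [-2.63, 2.63]. Speed limits (rad/s): [2.22, 2.22, 3.01, 3.01, 3.14, 3.14, 3.14].

### API

Orientations are given as a 3x3 rotation matrix whose columns are the frame's x, y, z axes.
In Python, from rig import bot gives the robot as it stands.
- The arm moves only by the tool move_arm, never from a script. Its argument "commands" is one flat list of numbers, 5 for each row, row after row: the closure, from 0 (fully open) to 1 (shut), then the shift along the tool's x, y, z in m, then the turn about the tool's z in degrees. A call has 1 to 12 rows; each row is the pose to reach, as a shift and turn from the pose commanded when the call began, along the tool's axes at that moment; what a row does not reach only later rows make up. A row lasts 1/12 s, in which the tool goes at most 41.7 mm and 7.16 degrees, less where a joint would pass 70% of its speed; a pose out of reach is approached as far as the arm can. A call with a gripper value outside its range is refused whole. The fingers move at their own pace and stop on an object; "grip_force" is the grip in N (left out, the last holds). Time passes only in rows, so rows that repeat a pose let the fingers close. It gives the time, the measured TCP pose, the force, the opening and the grip force at its end, in the units of the state.
- bot.read_state(): the state, without advancing time (a new reading comes with each control period).
- bot.grab_frame(name): name is "scene" or "top"; returns a dict with "img" (420x560x3 uint8, blue, green, red), "mtx" (3x3 intrinsics, pixels), "k1" (the pictures are not rectified: a ray, as slopes to the right and down, at radius r is drawn at 1 + k1 r^2 times it, then the intrinsics apply), "view" (4x4, takes a point from world to camera coordinates). Camera axes: x right, y down, z forward; pixel columns grow to the right and rows downward; lengths in m; the calibration is good to about 2 mm. A picture is of the moment at which its call begins. There is no depth.
- bot.hand_in(): hands the job in; it is judged then, once.
The state is a dict: "time": time; "qpos": joint angles; "joint_vel": joint speeds; "effort": joint torques, N m; "eef_pos": TCP position; "eef_rot": TCP orientation; "contact_force": force on the tool from outside, world axes, zero at the start; "ft_torque": the same for the moment, N m; "opening": finger opening in m; "grip_force": force on a finger pad.
Only numpy, scipy, OpenCV 4.12 (cv2) and the standard library are available. Lean on these libraries where they do the work, as an engineer would, in place of code of your own. Each camera call takes 0.05 s, during which the arm holds its last target. There are 200 camera calls.

## Working session

There is one attempt and no reset: what is moved stays moved. The work goes in short steps, Python scripts to look and compute and a tool call to move; the robot and the scene stay as the last step left them, time stands still between calls to the robot, and variables do not carry over. Pictures are saved under pics/ and viewed, at most 10 in all, crops included, and the job is handed in when it is done.

Besides the shell and the picture viewer there is one more tool, called after "Request:" as a command line: name --argument value ..., lists and objects as JSON in quotes. move_arm: Moves the arm, as the interface text tells. Its arguments: {"type":"object","properties":{"commands":{"type":"array","items":{"type":"number"}},"grip_force":{"type":"number"}},"required":["commands"]}

```bash
mkdir -p pics; ls; python3 - <<'E'
from rig import bot
import cv2,numpy as np
for n in("scene","top"):
    f=bot.grab_frame(n); cv2.imwrite(f"pics/{n}0.png",cv2.resize(f["img"],(784,588)))
    np.savez(f"pics/{n}0.npz",**f); print(n,f["mtx"],f["k1"],f["view"].round(3) if hasattr(f["view"],'round') else f["view"])
print(bot.read_state(),bot.tcp_to_grasp)
E
```

```text
pics
scene [[382.15818556   0.         269.29776442]
 [  0.         382.15818556 211.25889197]
 [  0.           0.           1.        ]] -0.023117646474336454 [[ 0.482  0.876  0.013 -0.32 ]
 [ 0.648 -0.346 -0.679 -0.245]
 [-0.59   0.335 -0.734  1.337]
 [ 0.     0.     0.     1.   ]]
top [[435.27356808   0.         267.81297585]
 [  0.         435.27356808 206.87154364]
 [  0.           0.           1.        ]] -0.12070025174035597 [[-0.02  -1.     0.003  0.067]
 [-0.975  0.019 -0.222  0.604]
 [ 0.222 -0.007 -0.975  1.132]
 [ 0.     0.     0.     1.   ]]
{'time': 0.1, 'qpos': array([ 1.27131764,  0.6000454 , -0.00254851,  1.60002893,  0.00178478,
        0.942911  , -0.07978149]), 'joint_vel': array([-0.00119397, -0.00198024,  0.00038368, -0.00138872, -0.00026845,
        0.00034586,  0.00104454]), 'effort': array([ 4.92034567e-03, -7.66557741e+01,  1.50209539e+00, -2.52936512e+01,
       -5.23180375e-02,  1.35616539e-02,  5.09882261e-05]), 'eef_pos': array([ 0.16008071, -0.70666489,  0.21785353]), 'eef_rot': array([[ 9.75271296e-01,  2.21010686e-01, -4.18037131e-04],
       [ 2.21011052e-01, -9.75270402e-01,  1.32607670e-03],
       [-1.14622118e-04, -1.38567537e-03, -9.99999033e-01]]), 'contact_force': array([ 1.24374589, -0.25973293, -0.26613013]), 'ft_torque': array([-0.00782748,  0.04072625, -0.00818312]), 'grip_force': 0.0, 'opening': 0.09305930812125211} 0.0188
```

View pics/scene0.png

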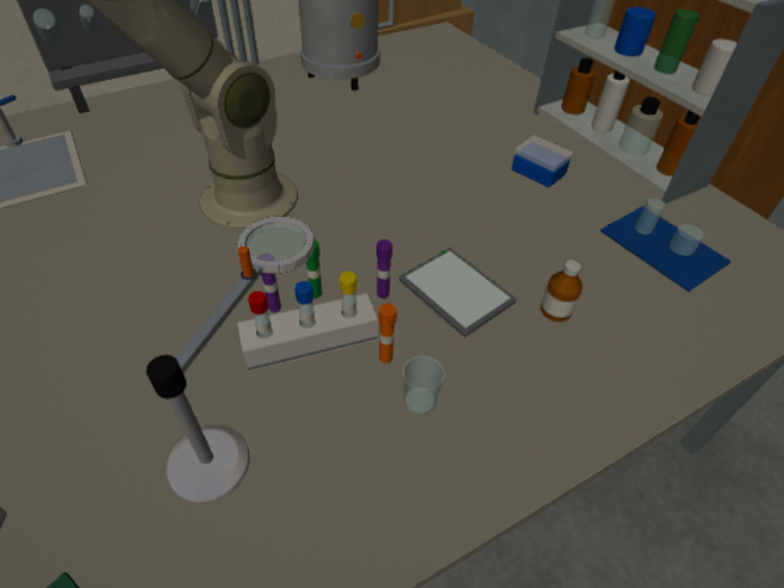

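View pics/top0.png

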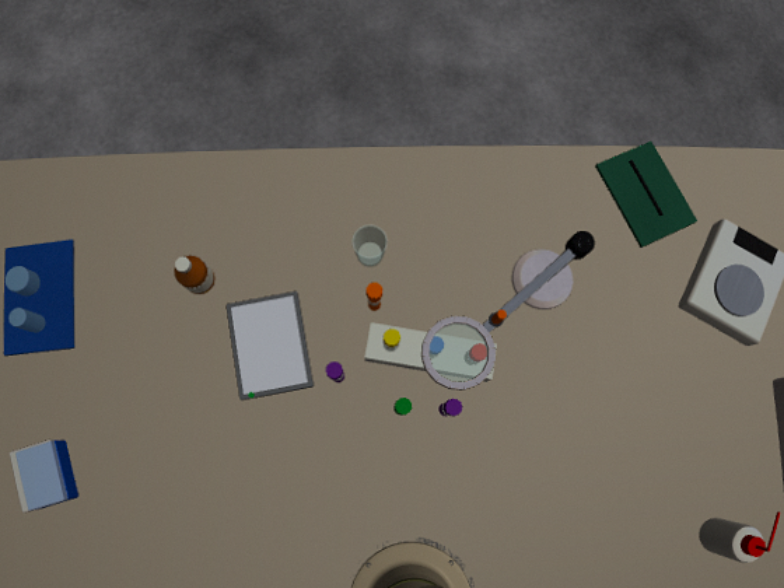

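The scene image (784 px wide) shows the blue cap in the middle hole at (304,292). Red is at (258,303), yellow at (348,283), the peg at (245,263) and the lens at (276,243). In the top image, the panel is at (270,345), the peg at (500,318), the hinge at (580,243), the beaker at (370,245) and the bottle at (192,272). Next I'll measure these.

```bash
cat > h.py <<'E'
import cv2,numpy as np
S=784/560
def ray(f,uv):
    s=cv2.undistortPoints(np.array([[uv]],float),f["mtx"],np.array([float(f["k1"]),0,0,0]))[0,0]
    R,t=f["view"][:3,:3],f["view"][:3,3]
    return -R.T@t, R.T@np.r_[s,1]
def plane(f,uv,z):
    o,d=ray(f,uv); return o+d*(z-o[2])/d[2]
def tri(f,a,g,b):
    o,d=ray(f,a);p,e=ray(g,b)
    k=np.linalg.lstsq(np.c_[d,-e],p-o,rcond=None)[0]
    A,B=o+k[0]*d,p+k[1]*e
    return (A+B)/2,np.linalg.norm(A-B)
def blob(f,lo,hi,at,r=22):
    """centroid of the HSV-range blob nearest 'at' (784-wide picture pixels)"""
    h=cv2.cvtColor(f["img"],cv2.COLOR_BGR2HSV); m=cv2.inRange(h,np.array(lo),np.array(hi))
    n,l,s,c=cv2.connectedComponentsWithStats(m); at=np.array(at)/S
    k=[i for i in range(1,n) if s[i,4]>=12 and np.hypot(*(c[i]-at))<r]
    k=max(k,key=lambda i:s[i,4]); return c[k],s[k]
E
python3 - <<'E'
from h import *
np.set_printoptions(precision=4,suppress=True)
s,t=[dict(np.load(f"pics/{n}0.npz")) for n in("scene","top")]
B=((100,120,40),(125,255,255));Y=((22,150,60),(34,255,255));R=((0,150,50),(5,255,255));O=((6,170,60),(16,255,255))
for n,c,a,b,z in(("blue",B,(304,292),None,.137),("yellow",Y,(348,283),(392,338),.137),("red",R,(258,303),None,.137),("peg",O,(245,263),(500,318),.277),("orange",O,(387,315),(374,292),.125)):
    u,st=blob(s,*c,a); print(n,u*S,st,plane(s,u,z))
    if b is not None:
        try: v,st=blob(t,*c,b); print("   top",v*S,st,plane(t,v,z),tri(s,u,t,v))
        except Exception as e: print(e)
h=cv2.cvtColor(t["img"],cv2.COLOR_BGR2HSV)
m=cv2.inRange(h,np.array((0,0,140)),np.array((179,60,255)))
n,l,st,c=cv2.connectedComponentsWithStats(m)
i=l[int(345/S),int(270/S)]; q=cv2.minAreaRect(np.argwhere(l==i)[:,::-1].astype(np.float32))
print("panel",np.array([plane(t,p,.015) for p in cv2.boxPoints(q)]),plane(t,q[0],.015))
print("hinge",plane(t,np.array((580,243))/S,.27),"lens",plane(t,np.array((459,352))/S,.245))
for n,p,z in(("outer panel corners",(227,303),.015),("",(297,292),.015),("",(312,386),.015),("",(241,398),.015),("beaker",(370,256),0),("bottle",(203,280),0),("purpleL",(335,371),.14),("green",(403,406),.14),("purpleR",(453,408),.14)):print(n,plane(t,np.array(p)/S,z))
E
```

```text
blue [303.458 291.908] [211 201  13  16 176] [ 0.4845 -0.0496  0.137 ]
yellow [347.784 282.216] [242 194  13  16 175] [0.4998 0.0292 0.137 ]
   top [391.2883 337.2483] [274 235  12  13 120] [0.4996 0.0279 0.137 ] (array([0.4999, 0.0285, 0.1373]), np.float64(0.0012798223618206764))
red [257.3413 302.0424] [177 208  14  17 184] [ 0.4692 -0.1288  0.137 ]
peg [244.9813 261.0067] [170 176  11  22 150] [ 0.5136 -0.1419  0.277 ]
   top [501.0564 314.1026] [355 221   7   8  39] [ 0.5129 -0.1454  0.277 ] (array([ 0.5133, -0.1436,  0.2775]), np.float64(0.003538353506847733))
orange [386.6947 318.6729] [270 217  13  24 247] [0.5977 0.0536 0.125 ]
   top [373.9111 291.5   ] [262 202  11  14 126] [0.5883 0.0578 0.125 ] (array([0.5906, 0.0578, 0.1152]), np.float64(0.0002791867839323821))
panel [[0.5873 0.3566 0.015 ]
 [0.6074 0.2258 0.015 ]
 [0.4292 0.1949 0.015 ]
 [0.4095 0.3219 0.015 ]] [0.5071 0.2743 0.015 ]
hinge [ 0.6326 -0.29    0.27  ] lens [ 0.4571 -0.0789  0.245 ]
outer panel corners [0.5947 0.3602 0.015 ]
 [0.615  0.2154 0.015 ]
 [0.4224 0.1844 0.015 ]
 [0.4005 0.3265 0.015 ]
beaker [0.6932 0.0637 0.    ]
bottle [0.6483 0.4169 0.    ]
purpleL [0.44   0.1307 0.14  ]
green [0.3753 0.0103 0.14  ]
purpleR [ 0.3696 -0.0787  0.14  ]
```

Request:
move_arm --commands '[0,0,0,-0.04,0,0,0,0,-0.08,0,0,0,0,-0.12,0,0,0.025,-0.032,-0.12,5,0,0.05,-0.064,-0.12,10,0,0.075,-0.096,-0.12,15,0,0.1,-0.128,-0.12,20,0,0.125,-0.16,-0.12,25,0,0.15,-0.192,-0.12,30,0,0.175,-0.224,-0.12,35,0,0.2,-0.256,-0.12,39,0,0.225,-0.288,-0.12,39]'

```text
time: 1.1
eef_pos: [0.3162, -0.3745, 0.3385]
eef_rot: [[0.895, -0.446, -0.0], [-0.446, -0.895, 0.0], [-0.0, 0.0, -1.0]]
contact_force: [0.2, -0.6, 0.2]
opening: 0.0929
grip_force: 0.0
```

Request:
move_arm --commands '[0,0.009,-0.037,0,0,0,0.018,-0.074,0,0,0,0.027,-0.111,0,0,0,0.036,-0.148,0,0,0,0.046,-0.185,0,0,0,0.055,-0.222,0,0,0,0.064,-0.259,0,0,0,0.073,-0.296,0,0,0,0.073,-0.296,0,0,0,0.073,-0.296,0,0,0,0.073,-0.296,0.01,0,0,0.073,-0.296,0.02,0]'

```text
time: 2.1
eef_pos: [0.5115, -0.1446, 0.318]
eef_rot: [[0.896, -0.444, 0.0], [-0.444, -0.896, -0.001], [0.0, 0.001, -1.0]]
contact_force: [-0.8, 0.4, -0.4]
opening: 0.0928
grip_force: 0.0
```

```bash
python3 - <<'E'
from h import *
from rig import bot
a=bot.grab_frame("scene");b=bot.grab_frame("top")
cv2.imwrite("pics/a1.png",np.hstack([a["img"][100:360,60:400],b["img"][80:340,200:540]]))
print(bot.read_state()["eef_pos"])
E
```

```text
[ 0.5103971  -0.14438226  0.31651954]
```

View pics/a1.png

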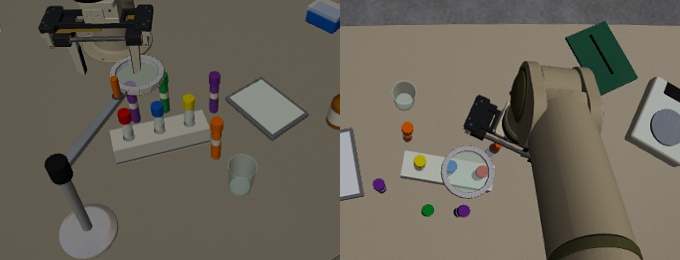

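The left crop shows the open fingers straddling the orange peg at (115,85). I'll descend and close.

Request:
move_arm --commands '[0,0.002,0,0.02,0,0,0.002,0,0.04,0,0,0.002,0,0.056,0,0,0.002,0,0.056,0,1,0.002,0,0.056,0,1,0.002,0,0.056,0,1,0.002,0,0.056,0,1,0.002,0,0.056,0,1,0.002,0,0.056,0,1,0.002,0,0.056,0,1,0.002,0,0.056,0,1,0.002,0,0.056,0]' --grip_force 15

```text
time: 3.2
eef_pos: [0.5142, -0.1441, 0.2627]
eef_rot: [[0.897, -0.442, 0.0], [-0.442, -0.897, -0.0], [0.0, -0.0, -1.0]]
contact_force: [0.6, 0.0, -0.1]
opening: 0.0441
grip_force: 0.0
```

Request:
move_arm --commands '[1,0,0,0,0,1,0,0,0,0,1,0,0,0,0,1,0,0,0,0,1,0,0,0,0,1,0,0,0,0,1,0,0,0,0,1,-0.004,0.008,0,0,1,-0.007,0.016,0,0,1,-0.012,0.033,0,0,1,-0.015,0.05,0,0,1,-0.0175,0.067,0,0]'

```text
time: 4.2
eef_pos: [0.4672, -0.1969, 0.2626]
eef_rot: [[0.897, -0.442, -0.001], [-0.442, -0.897, 0.0], [-0.001, 0.0, -1.0]]
contact_force: [2.6, 1.3, -0.7]
opening: 0.0156
grip_force: 15.0
```

Request:
move_arm --commands '[1,-0.0005,0.0175,0,0,1,0,0.035,0,0,1,0.003,0.052,0,0,1,0.0065,0.069,0,0,1,0.012,0.086,0,0,1,0.019,0.102,0,0,1,0.027,0.117,0,0,1,0.027,0.117,0,0,0,0.027,0.117,0,0,0,0.027,0.117,0,0,0,0.027,0.117,0,0,0,0.027,0.117,0,0]'

```text
time: 5.2
eef_pos: [0.4411, -0.3126, 0.2626]
eef_rot: [[0.897, -0.441, -0.0], [-0.441, -0.897, 0.0], [-0.0, -0.0, -1.0]]
contact_force: [0.0, -0.0, 0.1]
opening: 0.0379
grip_force: 0.0
```

Request:
move_arm --commands '[0,0,0,-0.035,0,0,0,0,-0.07,0,0,-0.009,-0.03,-0.07,7,0,-0.019,-0.062,-0.07,14,0,-0.028,-0.094,-0.07,21,0,-0.038,-0.126,-0.07,28,0,-0.048,-0.158,-0.07,35,0,-0.058,-0.19,-0.07,42,0,-0.067,-0.222,-0.07,49,0,-0.077,-0.255,-0.07,56,0,-0.077,-0.255,-0.07,63,0,-0.077,-0.255,-0.07,70]'

```text
time: 6.2
eef_pos: [0.4783, -0.0861, 0.3221]
eef_rot: [[0.267, -0.963, -0.035], [-0.963, -0.268, 0.01], [-0.019, 0.031, -0.999]]
contact_force: [0.5, -0.6, -1.0]
opening: 0.0928
grip_force: 0.0
```

```bash
python3 - <<'E'
from h import *
from rig import bot
a=bot.grab_frame("scene");b=bot.grab_frame("top")
np.savez("pics/s2.npz",**a)
cv2.imwrite("pics/a2.png",np.hstack([a["img"][80:360,60:400],b["img"][80:360,200:540]]))
s=bot.read_state();print(s["eef_pos"],s["eef_rot"],s["qpos"])
for n,c,p in(("blue",((100,120,40),(125,255,255)),(304,292)),("yellow",((22,150,60),(34,255,255)),(348,283)),("red",((0,150,50),(5,255,255)),(258,303))):
    u,st=blob(a,*c,p);print(n,plane(a,u,.137),st)
E
```

```text
[ 0.47921178 -0.08314829  0.32155713] [[ 0.2734493  -0.96120755 -0.03613202]
 [-0.96171075 -0.27392428  0.00882742]
 [-0.01838242  0.03233471 -0.99930804]] [-0.41109883  0.2300782   0.58916416  2.00205778 -0.15533096  0.99019044
 -2.60800123]
blue [ 0.48447701 -0.04960654  0.137     ] [211 201  13  16 176]
yellow [0.4998381  0.02920555 0.137     ] [242 194  13  16 175]
red [ 0.46910843 -0.12883705  0.137     ] [177 208  14  17 183]
```

View pics/a2.png

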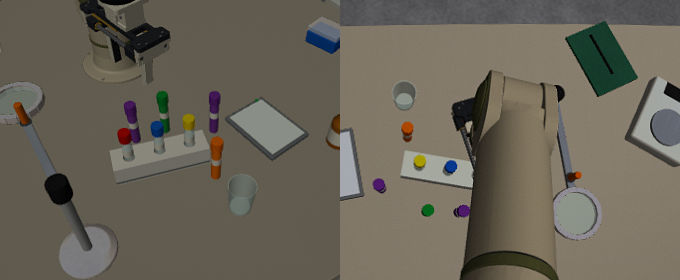

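The crops show the magnifier aside, with the lens at (575,213) in the right crop, and the tubes unmoved. Joint 7 is near its limit, so I'll turn back the long way to the equivalent grasp.

Request:
move_arm --commands '[0,0,0,0,-7,0,0,0,0,-14,0,0,0,0,-21,0,0,0,0,-28,0,0,0,0,-35,0,0,0,0,-42,0,0,0,0,-49,0,0,0,0,-56,0,0,0,0,-63,0,0,0,0,-70,0,0,0,0,-77,0,0,0,0,-84]'

```text
time: 7.3
eef_pos: [0.4783, -0.0875, 0.3223]
eef_rot: [[0.984, 0.172, -0.034], [0.173, -0.985, 0.01], [-0.032, -0.016, -0.999]]
contact_force: [-0.6, -0.2, -0.3]
opening: 0.0929
grip_force: 0.0
```

```bash
python3 -c "
from rig import bot
s=bot.read_state();print(s['eef_pos'],s['eef_rot'],s['qpos'])"
```

```text
[ 0.47828071 -0.08753257  0.32225462] [[ 0.98444322  0.1723505  -0.0341591 ]
 [ 0.17277787 -0.98491047  0.00995898]
 [-0.03192722 -0.01570598 -0.99936679]] [-0.16938684  0.20921306  0.29312298  1.99063431 -0.07899071  0.98703953
 -1.23380152]
```

Request:
move_arm --commands '[0,0.004,-0.009,0,-7,0,0.008,-0.018,0,-14,0,0.012,-0.027,0,-21,0,0.016,-0.035,0,-28,0,0.016,-0.035,0,-35,0,0.016,-0.035,0,-42,0,0.016,-0.035,0,-49,0,0.016,-0.035,0.02,-56,0,0.016,-0.035,0.04,-63,0,0.016,-0.035,0.06,-69,0,0.016,-0.035,0.08,-69,0,0.016,-0.035,0.112,-69]'

```text
time: 8.3
eef_pos: [0.4857, -0.0492, 0.2111]
eef_rot: [[0.197, 0.98, -0.03], [0.98, -0.197, 0.011], [0.005, -0.032, -0.999]]
contact_force: [0.9, 0.3, -0.3]
opening: 0.0931
grip_force: 0.0
```

```bash
python3 - <<'E'
from h import *
from rig import bot
s0=bot.read_state()
a=bot.grab_frame("scene");b=bot.grab_frame("top")
cv2.imwrite("pics/a3.png",np.hstack([a["img"][80:360,60:400],b["img"][80:360,200:540]]))
s=bot.read_state();print(s["eef_pos"],s["eef_rot"],s["qpos"])
R=s["eef_rot"]; print("to z.083:",R.T@(np.array([.4845,-.0496,.083])-s["eef_pos"]), "to z .26", R.T@[0,0,.1])
E
```

```text
[ 0.48222694 -0.04896782  0.20737422] [[ 0.19794202  0.97937943 -0.04043371]
 [ 0.98021008 -0.19766023  0.01089185]
 [ 0.00267511 -0.04178949 -0.99912286]] [-0.0442239   0.34638002  0.04763337  2.12382768 -0.0413341   0.71263579
 -0.16646187]
to z.083: [-0.00050245  0.00754868  0.12416634] to z .26 [ 0.00026751 -0.00417895 -0.09991229]
```

View pics/a3.png

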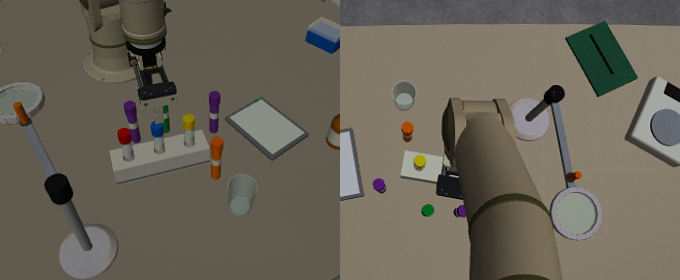

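The left crop shows the gripper centred over the blue cap at (158,130), with its fingers across the row. I'll descend and close.

Request:
move_arm --commands '[0,0,0.0015,0.025,0,0,0,0.003,0.05,0,0,0,0.0045,0.075,0,0,0,0.006,0.1,0,0,0,0.0075,0.124,0,0.3,0,0.0075,0.124,0,1,0,0.0075,0.124,0,1,0,0.0075,0.124,0,1,0,0.0075,0.124,0,1,0,0.0075,0.124,0,1,0,0.0075,0.124,0,1,0,0.0075,0.124,0]' --grip_force 12

```text
time: 9.4
eef_pos: [0.4881, -0.0488, 0.0867]
eef_rot: [[0.198, 0.98, -0.034], [0.98, -0.198, 0.01], [0.003, -0.035, -0.999]]
contact_force: [-0.1, 0.9, -0.4]
opening: 0.0508
grip_force: 0.0
```

Request:
move_arm --commands '[1,0,0,0,0,1,0,0,0,0,1,0,0,0,0,1,0,0,0,0,1,0,0,0,0,1,0,0,0,0,1,0,0,0,0,1,0,0,0,0]'

```text
time: 10.07
eef_pos: [0.4878, -0.0489, 0.0859]
eef_rot: [[0.198, 0.98, -0.035], [0.98, -0.198, 0.01], [0.003, -0.036, -0.999]]
contact_force: [0.3, -0.4, 1.5]
opening: 0.0293
grip_force: 12.0
```

The opening is 29 mm, so the pads caught the cap's lower rim. I'll reopen a little, go 7 mm lower and grip the glass.

Request:
move_arm --commands '[0.5,0,0,0,0,0.5,0,0,0,0,0.5,0,0,0,0,0.5,0,-0.003,0.004,0,0.5,0,-0.003,0.008,0,1,0,-0.003,0.008,0,1,0,-0.003,0.008,0,1,0,-0.003,0.008,0,1,0,-0.003,0.008,0,1,0,-0.003,0.008,0,1,0,-0.003,0.008,0,1,0,-0.003,0.008,0]'

```text
time: 11.07
eef_pos: [0.4846, -0.0482, 0.078]
eef_rot: [[0.198, 0.98, -0.035], [0.98, -0.198, 0.01], [0.003, -0.036, -0.999]]
contact_force: [-0.1, -0.3, -0.3]
opening: 0.0295
grip_force: 12.0
```

Request:
move_arm --commands '[0.5,0,0,0,0,0.5,0,0,0,0,0.5,0,0,0,0,0.5,0,-0.001,-0.02,0,0.5,0,-0.001,-0.04,0,1,0,-0.001,-0.04,0,1,0,-0.001,-0.04,0,1,0,-0.001,-0.04,0,1,0,-0.001,-0.04,0,1,0,-0.001,-0.04,0,1,0,-0.001,-0.04,0,1,0,-0.001,-0.04,0]'

```text
time: 12.07
eef_pos: [0.4854, -0.0484, 0.1177]
eef_rot: [[0.198, 0.98, -0.035], [0.98, -0.198, 0.01], [0.003, -0.036, -0.999]]
contact_force: [1.0, -0.6, 5.5]
opening: 0.0301
grip_force: 12.0
```

Request:
move_arm --commands '[1,0,0,-0.01,0,1,0,0,-0.02,0,1,0,0,-0.03,0,1,0,0,-0.045,0,1,0,0,-0.06,0,1,0,0,-0.08,0,1,0,0,-0.1,0,1,0,0,-0.12,0,1,0,0,-0.14,0,1,0,0,-0.14,0,1,0,0,-0.14,0,1,0,0,-0.14,0]'

```text
time: 13.07
eef_pos: [0.4891, -0.0497, 0.2566]
eef_rot: [[0.198, 0.979, -0.037], [0.98, -0.198, 0.01], [0.002, -0.038, -0.999]]
contact_force: [0.9, -0.5, -0.7]
opening: 0.03
grip_force: 12.0
```

```bash
python3 - <<'E'
from h import *
from rig import bot
a=bot.grab_frame("scene")
cv2.imwrite("pics/a4.png",cv2.resize(a["img"][60:330,100:420],None,fx=2,fy=2))
s=bot.read_state();print(s["eef_pos"],s["eef_rot"],s["qpos"],s["opening"],s["grip_force"])
E
```

```text
[ 0.48895636 -0.04970521  0.25645901] [[ 0.19825195  0.97943405 -0.03748484]
 [ 0.9801487  -0.19802198  0.00978865]
 [ 0.00216451 -0.03868134 -0.99924925]] [-0.05681725  0.28818208  0.06353209  2.05622737 -0.03730588  0.83562718
 -0.16954506] 0.030214763150082438 11.999717205762863
```

View pics/a4.png

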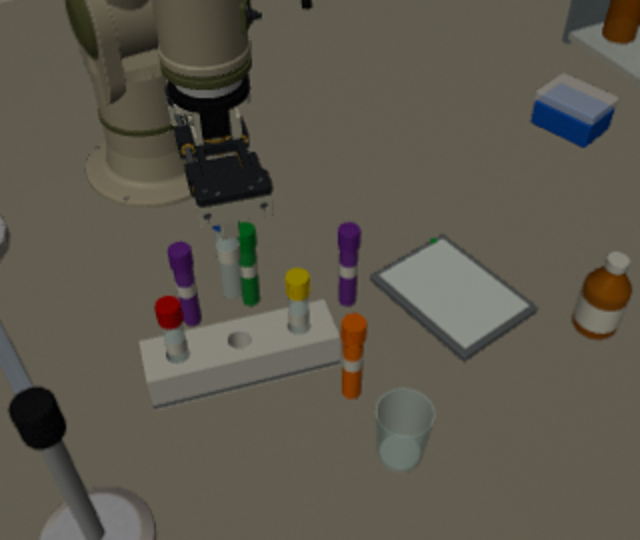

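The blue tube hangs from the gripper at (230,265) and the middle hole is empty. I'll tip it by levering its foot against the panel's right edge. First I raise it over the yellow tube and carry it to just outside that edge.

Request:
move_arm --commands '[1,0,-0.001,-0.03,0,1,0,-0.002,-0.055,0,1,0.032,-0.004,-0.055,-3,1,0.064,-0.005,-0.055,-6,1,0.096,-0.007,-0.055,-9,1,0.128,-0.008,-0.055,-12,1,0.16,-0.009,-0.055,-15,1,0.192,-0.01,-0.055,-18,1,0.223,-0.011,-0.055,-22,1,0.223,-0.01,-0.03,-22,1,0.223,-0.01,0,-22,1,0.223,-0.009,0,-22]'

```text
time: 14.12
eef_pos: [0.5219, 0.1701, 0.253]
eef_rot: [[-0.185, 0.982, -0.044], [0.983, 0.185, 0.006], [0.014, -0.042, -0.999]]
contact_force: [-1.3, -0.4, -1.5]
opening: 0.0298
grip_force: 12.0
```

```bash
python3 - <<'E'
from h import *
from rig import bot
s=bot.read_state();R=s["eef_rot"];print(s["eef_pos"],R,s["opening"],s["grip_force"])
print("to start",R.T@(np.array([.524,.171,.113])-s["eef_pos"]))
E
```

```text
[0.52193192 0.17009811 0.25298488] [[-0.18455874  0.98182655 -0.04421183]
 [ 0.98271577  0.18501186  0.00635045]
 [ 0.01441475 -0.04227563 -0.99900199]] 0.029825450932438657 11.999875009059906
to start [-0.00151322  0.00811531  0.13975947]
```

Request:
move_arm --commands '[1,0,0.001,0.025,0,1,0,0.002,0.05,0,1,-0.001,0.003,0.075,0,1,-0.001,0.005,0.1,0,1,-0.001,0.006,0.12,0,1,-0.001,0.007,0.135,0,1,-0.001,0.007,0.14,0,1,-0.001,0.007,0.14,0]'

```text
time: 14.78
eef_pos: [0.5269, 0.1717, 0.1177]
eef_rot: [[-0.182, 0.982, -0.038], [0.983, 0.183, 0.009], [0.015, -0.035, -0.999]]
contact_force: [-0.3, -0.2, -0.0]
opening: 0.0296
grip_force: 12.0
```

```bash
python3 - <<'E'
from h import *
from rig import bot
a=bot.grab_frame("scene")
cv2.imwrite("pics/a5.png",cv2.resize(a["img"][100:300,200:440],None,fx=3,fy=3))
s=bot.read_state();R=s["eef_rot"];print(s["eef_pos"],R,s["opening"],s["grip_force"],s["contact_force"])
# tilt arc: foot point fixed at distance L from the cap's middle, n = across the panel
L=.125;n=np.array([-.165,.986,0])
for th in(10,20,30,40,50,58,64):
    th=np.radians(th); print(np.degrees(th).round(),(R.T@(n*(L*np.sin(th)+.012)+np.array([0,0,-L*(1-np.cos(th))]))).round(4))
E
```

```text
[0.52742552 0.17195284 0.11867406] [[-0.1825275   0.98253808 -0.03609194]
 [ 0.98307454  0.18296921  0.00931177]
 [ 0.01575289 -0.03378141 -0.99930509]] 0.029995703780902338 11.99993759393692 [-1.0539938  -1.27103742 -1.75218243]
10.0 [0.0337 0.0007 0.0024]
20.0 [0.0546 0.0013 0.0084]
30.0 [0.0742 0.0019 0.0179]
40.0 [0.0918 0.0027 0.0306]
50.0 [0.107  0.0035 0.0463]
58.0 [0.117  0.0041 0.0605]
64.0 [0.1232 0.0046 0.072 ]
```

View pics/a5.png

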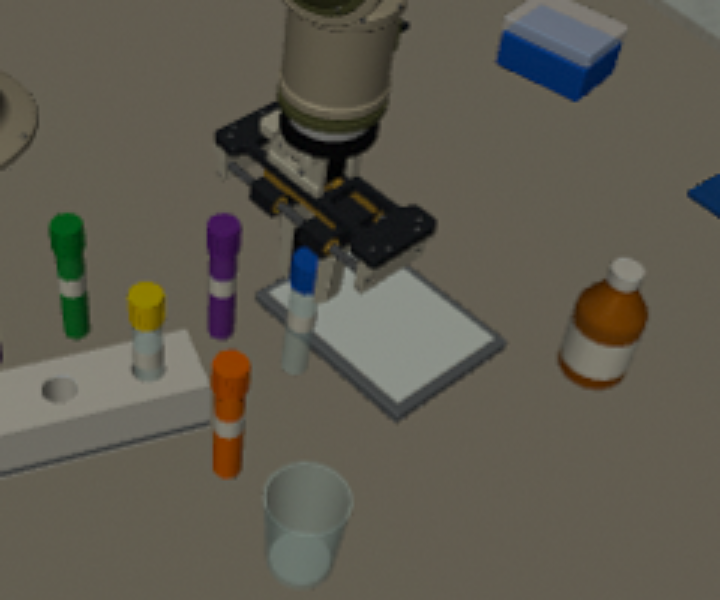

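The tube hangs upright with its foot at (295,370), just outside the panel's right edge. I'll lower it the last few mm, loosen the grip and lean it over the edge along the computed arc.

Request:
move_arm --commands '[1,0,0,0.004,0,1,0,0,0.008,0,1,0.007,0,0.008,0,1,0.014,0,0.008,0,1,0.024,0,0.008,0,1,0.034,0.001,0.008,0,1,0.044,0.001,0.009,0,1,0.054,0.001,0.011,0,1,0.063,0.002,0.014,0,1,0.0725,0.002,0.018,0,1,0.081,0.002,0.023,0,1,0.089,0.003,0.029,0]' --grip_force 5

```text
time: 15.83
eef_pos: [0.5127, 0.2617, 0.0905]
eef_rot: [[-0.183, 0.982, -0.035], [0.983, 0.184, 0.01], [0.016, -0.033, -0.999]]
contact_force: [-0.8, 0.2, 0.1]
opening: 0.0298
grip_force: 5.0
```

Request:
move_arm --commands '[1,0.007,0,0.007,0,1,0.0135,0,0.014,0,1,0.019,0.001,0.022,0,1,0.024,0.001,0.03,0,1,0.027,0.001,0.035,0,1,0.027,0.001,0.035,0,1,0.027,0.001,0.035,0]'

```text
time: 16.42
eef_pos: [0.5077, 0.2875, 0.056]
eef_rot: [[-0.183, 0.982, -0.036], [0.983, 0.183, 0.009], [0.016, -0.033, -0.999]]
contact_force: [0.1, 0.2, -1.1]
opening: 0.0298
grip_force: 5.0
```

```bash
python3 - <<'E'
from h import *
from rig import bot
a=bot.grab_frame("scene");b=bot.grab_frame("top")
cv2.imwrite("pics/a6.png",np.hstack([cv2.resize(i,None,fx=2,fy=2) for i in(a["img"][120:300,230:430],b["img"][150:330,120:320])]))
s=bot.read_state();print(s["eef_pos"],s["eef_rot"],s["opening"],s["grip_force"],s["contact_force"])
E
```

```text
[0.50806352 0.28724477 0.05659764] [[-0.18243372  0.98260115 -0.03482698]
 [ 0.98309028  0.18286678  0.00965606]
 [ 0.01585675 -0.03247647 -0.99934671]] 0.029739850522791534 4.99992661178112 [ 0.70700776 -0.64883995 -1.07417386]
```

View pics/a6.png

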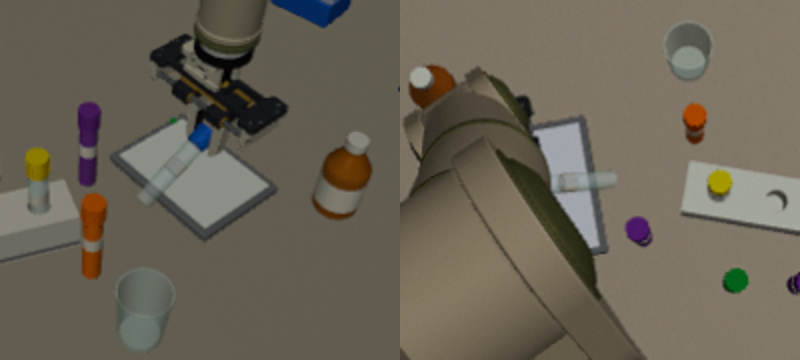

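The tube leans over the panel's edge with the cap higher: cap at (205,135), foot at (148,198) in the left half. I'll firm the grip, then lift and centre it.

Request:
move_arm --commands '[1,0,0,0,0,1,0,0,0,0,1,0,0,0,0,1,0,0,-0.01,0,1,0,0,-0.025,0,1,0.004,0,-0.042,0,1,0.01,0,-0.06,0,1,0.016,0,-0.08,0,1,0.022,0,-0.098,0,1,0.028,0,-0.115,0,1,0.032,0,-0.127,0,1,0.033,0,-0.132,0]' --grip_force 40

```text
time: 17.52
eef_pos: [0.5069, 0.32, 0.1917]
eef_rot: [[-0.184, 0.982, -0.032], [0.983, 0.184, 0.012], [0.018, -0.03, -0.999]]
contact_force: [-0.4, 0.4, -0.5]
opening: 0.0292
grip_force: 40.0
```

Request:
move_arm --commands '[1,0,0,0,0,1,0,0,0,0,1,0,0,0,0,1,0,0,0,0]'

```text
time: 17.85
eef_pos: [0.5061, 0.3181, 0.188]
eef_rot: [[-0.183, 0.983, -0.036], [0.983, 0.183, 0.009], [0.015, -0.034, -0.999]]
contact_force: [0.5, -0.9, -0.9]
opening: 0.029
grip_force: 40.0
```

```bash
python3 - <<'E'
from h import *
from rig import bot
a=bot.grab_frame("scene");b=bot.grab_frame("top")
np.savez("pics/s7.npz",**a);np.savez("pics/t7.npz",**b)
cv2.imwrite("pics/a7.png",np.hstack([cv2.resize(a["img"][80:280,230:430],None,fx=2,fy=2),cv2.resize(b["img"][130:330,100:300],None,fx=2,fy=2)]))
s=bot.read_state();print(s["eef_pos"],s["eef_rot"],s["opening"],s["grip_force"],s["contact_force"])
E
```

```text
[0.50621308 0.31835119 0.18812516] [[-0.18270433  0.98250582 -0.03607555]
 [ 0.98304687  0.18313456  0.00897722]
 [ 0.01542685 -0.03382378 -0.99930874]] 0.029089104169141185 39.999720454216 [ 0.41688724 -0.4125643  -1.75292395]
```

View pics/a7.png

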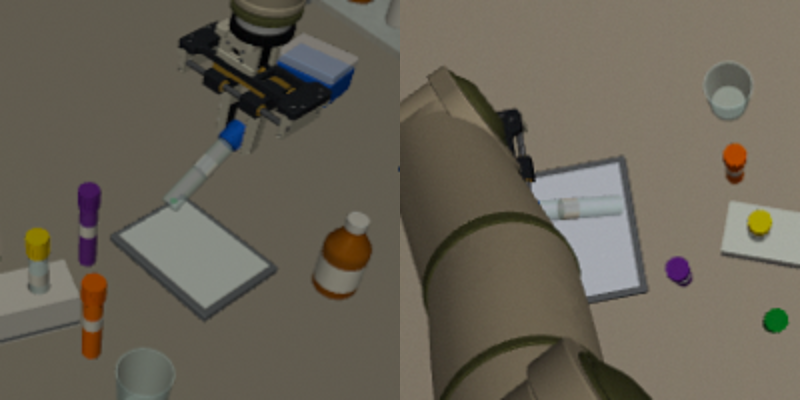

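The tube is held aloft over the panel, still leaning: cap at (233,135), foot at (174,198) left, foot at (620,207) right. I'll check its angle and midpoint by triangulation.

```bash
python3 - <<'E'
from h import *
a,b=[dict(np.load(f"pics/{n}.npz")) for n in("s7","t7")]
F,e=tri(a,(317,179),b,(210,233.5)); G=np.array([.5062,.3184,.1881+.0188])
d=G-F;L=np.linalg.norm(d);u=d/L
m=F+.07*u; pm=np.array([.507,.272])
print(F,e,L,"tilt",np.degrees(np.arccos(u[2])),"mid",m,"off",m[:2]-pm)
Y,_=blob(a,(22,150,60),(34,255,255),(348,283));print(plane(a,Y,.137))
E
```

```text
[0.52269123 0.20896422 0.15307029] 0.012776685338420224 0.12306823056968605 tilt 64.06206222013815 mid [0.51331118 0.27121021 0.1836881 ] off [ 0.00631118 -0.00078979]
[0.4998381  0.02920555 0.137     ]
```

```bash
python3 -c "
from rig import bot
print(abs(bot.read_state()['joint_vel']).max()); print(bot.hand_in())"
```

```text
0.004169579320775769
the job is handed in; nothing more can be done
None
```

The job is handed in, with no verdict returned: the magnifier is swung aside and the blue tube is held about 18 cm above the panel's middle, leaning about 60 to 64 degrees with the cap higher; the other tubes, beaker and bottle were not touched.

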